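# Turn the tall tin of salted pecans over and put it back

## Task

The salt has sunk to the bottom of the tall closed tin of pecans. Pick that tin up off its wooden block, turn it over so that its lid points steeply down (at least 45 degrees below level) and keep it so for about a second, then turn it the right way up and set it back upright on the middle of the same block, without dropping it, and let go. Leave the short tin standing where it is.

Things in the scene. Friction and masses are not known exactly. Their poses are not given: they have to be found in the camera images.
- tall_tin: The taller of two closed round steel tins: 130 mm tall overall, body 58 mm in diameter up to 106 mm, above it a ribbed dark steel screw lid 53 mm in diameter and 24 mm high. 0.2 to 0.4 kg, closed, rigid, centre of mass about 63 mm above the underside. Origin: centre of its underside; z runs from underside to lid (up at the start). It starts standing near the middle of tall_block.
- tall_block: The wooden block under the tall tin at the start, 110 x 110 x 60 mm, fixed to the bench. Origin: centre of its underside, at bench height; z up, its flat top is 60 mm above the origin; x and y along its sides.
- short_tin: The shorter tin, same make and 58 mm diameter but only 75 mm tall. Stands on the other block, on the other side of the bench; to be left alone. Origin: centre of its underside; z up to its lid.
- short_block: The second wooden block, same size and make as the first, fixed to the bench, under the short tin. Origin: centre of its underside, z up.

How it is judged (in metres and radians):
On the way:
1. the tall tin is held upside down: its lid points at least 42 degrees below level, for half a second (angle between tall_tin's own z axis and vertical above 2.3 rad), for 0.5 s.
At the end, for the whole second after the job is handed in: The tall tin stands upright (within 8.6 degrees) and at rest on top of its own block, the centre of its underside within 20 mm of the block's centre (angle between tall_tin's own z axis and vertical below 0.15 rad and horizontal distance between tall_tin and tall_block below 0.02 m and z of tall_tin in the frame of tall_block between 0.052 and 0.068 m and linear speed of tall_tin below 0.03 m/s); the robot touches nothing.
It fails at once if the short tin is moved by more than 20 mm or tipped (distance of short_tin from where it was at the start of the episode above 0.02 m or angle between short_tin's own z axis and vertical above 0.3 rad).
It fails at once if the tall tin is dropped: it falls faster than 0.5 m/s (about 13 mm) with no finger on it (contact force between tall_tin and the fingers below 0.05 N and linear speed of tall_tin above 0.5 m/s).
It also fails if it takes over 51 s, if anything falls off the work surface, if the arm or the gripper's body presses on something with over 40 N, if the wrist force passes 120 N, or if a joint passes its speed limit or range.

## Robot

A 6-joint arm with a two-finger parallel gripper is mounted at the origin on the work surface. World frame = base frame: x ahead of the robot, y to its left, z up, the work surface at z = 0. Lengths are in mm, angles in rad, forces in N, time in s.
With the tool pointing down it reaches from about 325 to 1000 mm from the base axis. Payload 5.1 kg.
Tool frame: the origin (TCP) lies midway between the tips of the shut fingers; the grasp point (between the pads) lies ctrl.grip_point_offset behind it (ctrl.grip_point_offset is the distance from the TCP to the grasp point, in mm); z points along the fingers, y is the line along which they close (so a half turn about z gives the same grasp; the last joint's range is limited). The gripper opens to 85 mm and grips with 20 to 120 N. Pads are 22 mm wide; open, the fingers measure 114 mm over their backs; the gripper's body (76 mm by 85 mm) begins 54 mm behind the grasp point. The pads swing forward as they close: fully open they stand 13 mm farther back than shut.
Start: joints at [1.107, 0.124, 1.65, -0, 1.367, -0.083], TCP at [241.601, 603.418, 231.322] pointing down, gripper open.
Joint ranges: [-2.61, 2.61], [-1.02, 2.33], [0.03, 2.71], [-1.35, 4.49], [0.32, 2.68], [-2.91, 2.91]. Speed limits (rad/s): [2.57, 2.57, 3.14, 3.14, 3.14, 3.14].

## Interface

Orientations are given as a unit quaternion [x, y, z, w].
In Python, from bench import ctrl gives the robot as it stands.
- The arm moves only by the tool play_rows, never from a script. Its argument "increments" is a list of rows, each an object with "linear": the shift along the tool's x, y, z in m, a list of three; "roll": the turn about the tool's z in degrees. A call has exactly 8 rows; each row shifts and turns the commanded pose from where the row before left it, along the tool's axes as they then stand; what a row does not reach is not made up. A row lasts 1/12 s, in which the tool goes at most 41.7 mm and 7.16 degrees, less where a joint would pass 70% of its speed; a pose out of reach is approached as far as the arm can. A call with a gripper value outside its range is refused whole. "hand" is the finger opening in m, from 0 to 0.0854, set as the call begins (left out, the last holds). The fingers move at their own pace and stop on an object; "newtons" is the grip in N (left out, the last holds). Time passes only in rows, so rows that do not move let the fingers close, or fill a call up. It gives the time, the measured TCP pose, the force, the opening and the grip force at its end, in the units of the state.
- ctrl.sense(): the state, without advancing time (a new reading comes with each control period).
- ctrl.capture(name): name is "scene" or "top"; returns (picture, depth): 420x560x3 uint8, red, green, blue; 420x560 float32, mm along the optical axis (not along the pixel's ray), 0 where there is no reading.
- ctrl.camera_model(name): a dict with "vertical_fov" (degrees; the focal length in pixels is half the picture's height over the tangent of half this angle, whatever the lens; pixels are square), "cx", "cy" (the principal point, pixels), "D" ([k1, k2, p1, p2, k3] as OpenCV has them; the pictures are not rectified), "T" (4x4, takes a point from camera to world coordinates). Camera axes: x right, y down, z forward; pixel columns grow to the right and rows downward; lengths in mm; the calibration is good to about 2 mm. A picture is of the moment at which its call begins. camera_model takes no time and is no camera call.
- ctrl.finish_job(): hands the job in; it is judged then, once.
The state is a dict: "time_s": time; "qpos": joint angles; "qvel": joint speeds; "joint_efforts": joint torques, N m; "tcp_pos": TCP position; "tcp_rot": TCP orientation; "force": force on the tool from outside, world axes, zero at the start; "moment": the same for the moment, N m; "gripper_width": opening from 0.0 (shut) to 1.0 (fully open); "grip_force": force on a finger pad.
Only numpy, scipy, OpenCV 4.12 (cv2) and the standard library are available. Lean on these libraries where they do the work, as an engineer would, in place of code of your own. Each camera call takes 0.05 s, during which the arm holds its last target. There are 200 camera calls.

## Working session

There is one attempt and no reset: what is moved stays moved. The work goes in short steps, Python scripts to look and compute and a tool call to move; the robot and the scene stay as the last step left them, time stands still between calls to the robot, and variables do not carry over. Pictures are saved under pics/ and viewed, at most 10 in all, crops included, and the job is handed in when it is done.

Besides the shell and the picture viewer there is one more tool, called after "Call:" in YAML: its name, and indented under it one key for each argument. play_rows: Moves the arm, as the interface text tells. Its arguments: {"type":"object","properties":{"increments":{"type":"array"},"hand":{"type":"number"},"newtons":{"type":"number"}},"required":["increments"]}

```bash
ls -la; mkdir -p pics; python3 - <<'E'
from bench import ctrl
import cv2,numpy as np
print(ctrl.sense(), ctrl.grip_point_offset); print([a for a in dir(ctrl) if a[0]!='_'])
for n in("scene","top"):
    p,d=ctrl.capture(n); cv2.imwrite(f"pics/{n}0.png",p[:,:,::-1]); np.save(f"pics/{n}0.npy",d); print(n,ctrl.camera_model(n))
E
```

```text
total 12
drwxr-xr-x  3 agent agent 4096 Dec  1 22:39 .
drwxr-xr-x 23 root  root  4096 Dec  1 22:39 ..
drwxr-xr-x  2 agent agent 4096 Dec  1 22:39 pics
{'time_s': 0.0, 'qpos': array([ 1.10742498e+00,  1.24485311e-01,  1.65166462e+00,  3.05983309e-05,
        1.36745445e+00, -8.25683370e-02]), 'qvel': array([-0.00153653, -0.0003038 ,  0.00147392, -0.00193311,  0.00012493,
       -0.00013298]), 'joint_efforts': array([ 1.49064432e-03, -4.23621476e+01, -3.65448439e+01, -4.46217075e-05,
        6.97242722e-03,  8.56381792e-07]), 'tcp_pos': array([241.31683695, 602.90516357, 230.07134765]), 'tcp_rot': array([ 1.89256114e-01,  9.81927243e-01, -9.64582144e-04, -2.85599424e-04]), 'force': array([ 0.3748717 , -0.07830471, -0.8361733 ]), 'moment': array([-0.01265984,  0.05835031,  0.03119741]), 'grip_force': 0.0, 'gripper_width': 0.9949390972340031} 18.700000000000003
['IKError', 'camera_model', 'capture', 'finish_job', 'grip_point_offset', 'sense']
scene {'vertical_fov': 45.71098075272374, 'cx': 273.95908948426285, 'cy': 208.8020025627616, 'D': array([-0.12512162,  0.        ,  0.        ,  0.
[... 182 characters left out ...]
 3.26724754e+02],
       [-2.07187044e-03, -6.55687495e-01, -7.55029547e-01,
         8.75423486e+02],
       [ 0.00000000e+00,  0.00000000e+00,  0.00000000e+00,
         1.00000000e+00]])}
top {'vertical_fov': 46.14793888623556, 'cx': 285.0023856683511, 'cy': 210.1781179276796, 'D': array([-0.0326217,  0.       ,  0.       ,  0.       ,  0.       ]), 'T': array([[ 6.72240686e-03, -9.92130894e-01,  1.25024387e-01,
         4.29712254e+02],
       [-9.99848287e-01, -4.65969093e-03,  1.67836347e-02,
        -5.35294014e+00],
       [-1.60689875e-02, -1.25118246e-01, -9.92011700e-01,
         1.12676987e+03],
       [ 0.00000000e+00,  0.00000000e+00,  0.00000000e+00,
         1.00000000e+00]])}
```

View pics/scene0.png

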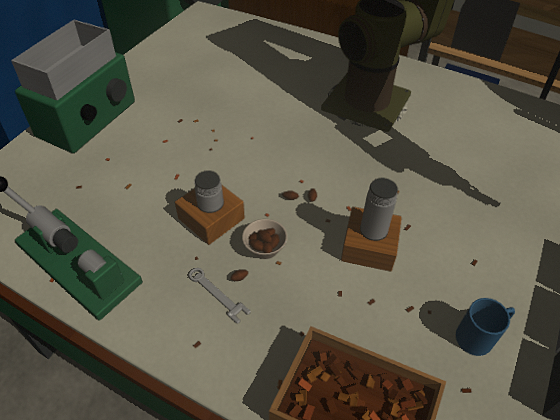

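View pics/top0.png

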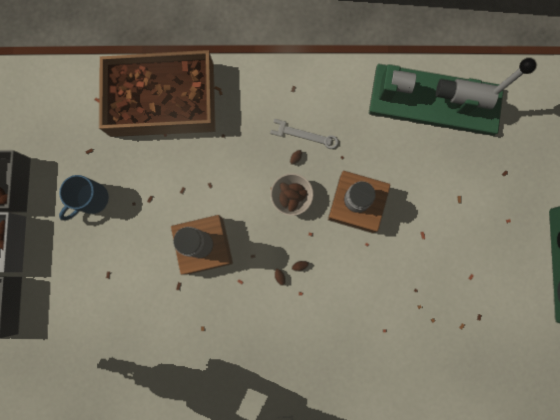

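Call:
play_rows:
  increments:
    - {"linear": [0, 0, -0.04], "roll": 0}
    - {"linear": [0, 0, -0.04], "roll": 0}
    - {"linear": [0, 0, -0.04], "roll": 0}
    - {"linear": [0, 0, -0.04], "roll": 0}
    - {"linear": [0, 0, -0.04], "roll": 0}
    - {"linear": [0, 0, -0.04], "roll": 0}
    - {"linear": [0, 0, -0.04], "roll": 0}
    - {"linear": [0, 0, -0.04], "roll": 0}

```text
time_s: 0.77
tcp_pos: [241.4, 603.0, 552.7]
tcp_rot: [0.189, 0.982, -0.0, -0.0]
force: [0.3, 0.3, -1.0]
gripper_width: 0.996
grip_force: 0.0
```

```bash
cat > h.py <<'E'
from bench import ctrl
import numpy as np, cv2
from scipy.spatial.transform import Rotation as R
np.set_printoptions(precision=3,suppress=True)
def world(n,px,z):
    m=ctrl.camera_model(n); f=210/np.tan(np.radians(m["vertical_fov"]/2))
    K=np.array([[f,0,m["cx"]],[0,f,m["cy"]],[0,0,1]])
    u=cv2.undistortPoints(np.array(px,float).reshape(-1,1,2),K,m["D"])[:,0]
    T=m["T"]; d=np.c_[u,np.ones(len(u))]@T[:3,:3].T; o=T[:3,3]
    return o+d*((z-o[2])/d[:,2])[:,None]
def st():
    s=ctrl.sense(); r=R.from_quat(s["tcp_rot"]).as_matrix()
    print("t",round(s["time_s"],2),"q",s["qpos"],"p",s["tcp_pos"],"\nx",r[:,0],"y",r[:,1],"z",r[:,2],"w",round(s["gripper_width"],3),"gf",s["grip_force"],"F",s["force"])
E
python3 - <<'E'
from h import *
st()
# tall lid top z=190; block top corners z=60
print(world("top",[[192,242]],190), world("scene",[[383,186]],190))
print(world("top",[[173,224],[220,216],[231,266],[182,274]],60))
E
```

```text
t 0.77 q [ 1.107  0.118  1.128  0.     1.897 -0.083] p [241.373 603.038 552.749] 
x [-0.928  0.372  0.   ] y [ 0.372  0.928 -0.001] z [-0.    -0.001 -1.   ] w 0.996 gf 0.0 F [ 0.303  0.314 -0.977]
[[485.733 187.59  190.   ]] [[489.881 195.813 190.   ]]
[[532.562 257.302  60.   ]
 [550.676 154.598  60.   ]
 [442.296 128.335  60.   ]
 [424.313 234.045  60.   ]]
```

Call:
play_rows:
  increments:
    - {"linear": [0, 0, -0.04], "roll": 0}
    - {"linear": [0, 0, -0.04], "roll": 0}
    - {"linear": [0, 0, -0.04], "roll": 0}
    - {"linear": [0, 0, -0.04], "roll": 0}
    - {"linear": [0, 0, -0.04], "roll": 0}
    - {"linear": [0, 0, -0.04], "roll": 0}
    - {"linear": [0, 0, -0.04], "roll": 0}
    - {"linear": [0, 0, -0.04], "roll": 0}

```text
time_s: 1.43
tcp_pos: [236.2, 588.1, 807.7]
tcp_rot: [0.189, 0.982, 0.003, 0.0]
force: [-7.5, -16.2, 12.3]
gripper_width: 1.001
grip_force: 0.0
```

```bash
python3 -c "
from h import *
st()"
```

```text
t 1.43 q [ 1.104  0.578  0.025  0.003  2.532 -0.084] p [236.18  588.089 807.668] 
x [-0.928  0.372  0.001] y [0.372 0.928 0.007] z [ 0.002  0.007 -1.   ] w 1.001 gf 0.0 F [ -7.496 -16.173  12.331]
```

Call:
play_rows:
  increments:
    - {"linear": [0, -0.03, 0.01], "roll": 0}
    - {"linear": [0, -0.03, 0], "roll": 0}
    - {"linear": [0, -0.03, 0], "roll": 0}
    - {"linear": [0, -0.03, 0], "roll": 0}
    - {"linear": [0, -0.03, 0], "roll": 0}
    - {"linear": [0, -0.03, 0], "roll": 0}
    - {"linear": [0, -0.03, 0], "roll": 0}
    - {"linear": [0, -0.03, 0], "roll": 0}

```text
time_s: 2.1
tcp_pos: [151.1, 376.4, 806.7]
tcp_rot: [0.189, 0.982, 0.008, 0.002]
force: [-0.1, 0.2, 0.3]
gripper_width: 0.997
grip_force: 0.0
```

```bash
python3 -c "
from h import *
st()"
```

```text
t 2.1 q [ 1.055 -0.133  0.903  0.003  2.355 -0.133] p [151.116 376.368 806.695] 
x [-0.928  0.372  0.   ] y [0.372 0.928 0.017] z [ 0.006  0.015 -1.   ] w 0.997 gf 0.0 F [-0.052  0.218  0.299]
```

Call:
play_rows:
  increments:
    - {"linear": [0, 0, -0.04], "roll": 0}
    - {"linear": [0, 0, -0.04], "roll": 0}
    - {"linear": [0, 0, -0.04], "roll": 0}
    - {"linear": [0, 0, -0.04], "roll": 0}
    - {"linear": [0, 0, -0.04], "roll": 0}
    - {"linear": [0, 0, -0.04], "roll": 0}
    - {"linear": [0, 0, -0.04], "roll": 0}
    - {"linear": [0, 0, -0.04], "roll": 0}

```text
time_s: 2.77
tcp_pos: [135.4, 338.9, 956.9]
tcp_rot: [0.189, 0.98, 0.055, 0.016]
force: [-0.0, 0.4, -0.0]
gripper_width: 1.0
grip_force: 0.0
```

```bash
python3 -c "
from h import *
st()"
```

```text
t 2.77 q [ 1.037  0.18   0.166  0.018  2.68  -0.136] p [135.387 338.857 956.865] 
x [-0.928  0.372 -0.01 ] y [0.369 0.922 0.114] z [ 0.051  0.102 -0.993] w 1.0 gf 0.0 F [-0.034  0.361 -0.04 ]
```

Call:
play_rows:
  increments:
    - {"linear": [0, -0.03, -0.02], "roll": 0}
    - {"linear": [0, -0.03, -0.02], "roll": 0}
    - {"linear": [0, -0.03, -0.02], "roll": 0}
    - {"linear": [0, -0.03, -0.02], "roll": 0}
    - {"linear": [0, -0.03, -0.02], "roll": 0}
    - {"linear": [0, -0.03, -0.02], "roll": 0}
    - {"linear": [0, -0.03, -0.02], "roll": 0}
    - {"linear": [0, -0.03, -0.02], "roll": 0}

```text
time_s: 3.43
tcp_pos: [32.8, 120.9, 965.4]
tcp_rot: [0.189, 0.976, 0.097, 0.041]
force: [0.6, -1.1, 0.6]
gripper_width: 0.999
grip_force: 0.0
```

```bash
python3 -c "
from h import *
st()"
```

```text
t 3.43 q [ 0.737 -0.326  0.579  0.113  2.681 -0.345] p [ 32.842 120.857 965.366] 
x [-0.925  0.377 -0.044] y [0.361 0.91  0.205] z [ 0.117  0.174 -0.978] w 0.999 gf 0.0 F [ 0.587 -1.061  0.617]
```

Call:
play_rows:
  increments:
    - {"linear": [0, 0, -0.04], "roll": 0}
    - {"linear": [0, 0, -0.04], "roll": 0}
    - {"linear": [0, 0, -0.04], "roll": 0}
    - {"linear": [0, 0, -0.04], "roll": 0}
    - {"linear": [0, 0, -0.04], "roll": 0}
    - {"linear": [0, 0, -0.04], "roll": 0}
    - {"linear": [0, 0, -0.04], "roll": 0}
    - {"linear": [0, 0, -0.04], "roll": 0}

```text
time_s: 4.1
tcp_pos: [-0.6, 107.6, 1024.7]
tcp_rot: [0.186, 0.962, 0.182, 0.08]
force: [1.0, 0.2, -0.0]
gripper_width: 0.998
grip_force: 0.0
```

```bash
python3 -c "
from h import *
st()"
```

```text
t 4.1 q [ 1.862 -0.135  0.224 -0.754  2.681 -0.066] p [  -0.582  107.563 1024.658] 
x [-0.918  0.388 -0.086] y [0.33  0.864 0.38 ] z [ 0.222  0.32  -0.921] w 0.998 gf 0.0 F [ 0.989  0.208 -0.007]
```

```bash
cat > kin.py <<'E'
import numpy as np
from scipy.optimize import least_squares
from scipy.spatial.transform import Rotation as R
lo=np.array([-2.61,-1.02,.03,-1.35,.32,-2.91]); hi=np.array([2.61,2.33,2.71,4.49,2.68,2.91])
def fk(q,k):
    a,h,L1,e,L2,L3,c=k
    E=lambda ax,t:R.from_euler(ax,t)
    r=E('z',q[0]); p=r.apply([a,0,h])
    r=r*E('y',q[1]); p=p+r.apply([0,0,L1])
    r=r*E('y',q[2]); p=p+r.apply([e,0,L2])
    r=r*E('z',q[3])*E('y',q[4]); p=p+r.apply([0,0,L3])
    return p, r*E('z',q[5]+c)
Q=np.array([[1.10742,.124485,1.65166,0,1.36745,-.08257],[1.107,.118,1.128,0,1.897,-.083],[1.055,-.133,.903,.003,2.355,-.133],[1.037,.18,.166,.018,2.68,-.136],[.737,-.326,.579,.113,2.681,-.345],[1.862,-.135,.224,-.754,2.681,-.066]])
P=np.array([[241.317,602.905,230.07],[241.373,603.038,552.749],[151.116,376.368,806.695],[135.387,338.857,956.865],[32.842,120.857,965.366],[-.582,107.563,1024.658]])
O=R.from_quat([[.189256,.981927,-.00096,-.00028],[.189,.982,0,0],[.189,.982,.008,.002],[.189,.98,.055,.016],[.189,.976,.097,.041],[.186,.962,.182,.08]])
def res(k):
    o=[]
    for q,p,r in zip(Q,P,O):
        a,b=fk(q,k); o+=[a-p,300*(r.inv()*b).as_rotvec()]
    return np.concatenate(o)
if __name__=="__main__":
    for c in (-1.57,0,1.57,3.14):
        s=least_squares(res,[0,300,450,0,450,250,c]); print(s.cost,s.x.round(3)); 
        if s.cost<500: print(s.fun.reshape(-1,6).round(1))
E
python3 kin.py
```

```text
7874.693242781829 [  7.216 132.544 441.792  56.291 604.09  159.045   1.571]
7874.693242782002 [  7.216 132.544 441.792  56.291 604.09  159.045   1.571]
7874.693242782252 [  7.216 132.544 441.792  56.291 604.09  159.045   1.571]
7874.693242782002 [  7.216 132.544 441.792  56.291 604.09  159.045   1.571]
```

```bash
sed -i 's/a,h,L1,e,L2,L3,c=k/a,h,L1,e,L2,L3,c,b,w,x=k/; s/\[0,0,L1\]/[b,0,L1]/; s/r=r\*E(.z.,q\[3\])\*E(.y.,q\[4\]); p=p+r.apply(\[0,0,L3\])/r=r*E("z",q[3]); p=p+r.apply([w,0,0]); r=r*E("y",q[4]); p=p+r.apply([x,0,L3])/; s/250,c\])/250,c,0,0,0])/; s/if s.cost<500: //' kin.py
sed -i 's/for c in .*/for c in (1.57,):/' kin.py; python3 kin.py; python3 -c "
from h import *
s=ctrl.sense();print(repr(s['qpos']),s['tcp_rot'],s['qvel'])"
```

```text
7754.47786671781 [-10.697 179.165 447.46   95.814 609.441 223.56    1.571  -1.271 -50.767
 -15.765]
[[ 47.6 -24.7   1.3   0.   -0.   -0.1]
 [ 48.6 -23.4  -0.9   0.4   0.    0.1]
 [ 48.2 -24.1  -1.3  -0.1   0.2   0. ]
 [ 46.1 -29.5   0.6  -0.4   0.3  -0. ]
 [ 38.  -47.    0.6   0.   -0.1  -0.2]
 [ 11.3   6.1  -0.3   0.1  -0.    0.1]]
array([ 1.862, -0.135,  0.224, -0.754,  2.681, -0.066]) [0.186 0.962 0.182 0.08 ] [ 1.793  0.215 -0.344 -1.691 -0.002  0.09 ]
```

```bash
sed -i 's/b,w,x=k/b,w,x,d=k/; s/\[e,0,L2\]/[e,d,L2]/; s/c,0,0,0\])/c,0,0,0,50])/' kin.py; python3 kin.py
```

```text
0.4007201555497226 [-4.80000e-02  2.24228e+02  4.52583e+02  4.25920e+01  6.13021e+02
  2.76737e+02  1.57100e+00  1.64000e-01 -3.37000e-01  6.30000e-02
  5.36580e+01]
[[-0.   0.   0.1  0.  -0.  -0.1]
 [ 0.2 -0.  -0.3  0.4  0.   0.1]
 [-0.2 -0.2  0.1 -0.1  0.2  0. ]
 [ 0.   0.   0.1 -0.4  0.3 -0. ]
 [ 0.1  0.2 -0.   0.  -0.1 -0.2]
 [-0.  -0.1 -0.   0.1 -0.   0.1]]
```

```bash
cat > sim.py <<'E'
from kin import *
k=[0,224.2,452.6,42.6,613,276.7,np.pi/2,0,0,0,53.66]
vm=np.array([2.57,2.57,3.14,3.14,3.14,3.14])*.7/12
def row(q,lin,roll,w,mode="scale"):
    p,r=fk(q,k); tp=p+r.apply(np.array(lin)*1000); tr=r*R.from_euler('z',roll,degrees=True)
    def f(x):
        a,b=fk(x,k); return np.r_[a-tp,w*(tr.inv()*b).as_rotvec()]
    q0=np.clip(q,lo+1e-6,hi-1e-6)
    s=least_squares(f,q0,bounds=(lo,hi),max_nfev=30).x; dq=s-q
    if mode=="scale": dq/=max(1,np.max(abs(dq)/vm))
    else: dq=np.clip(dq,-vm,vm)
    return q+dq
def run(q,rows,w,mode="scale"):
    for l,ro in rows: q=row(q,l,ro,w,mode)
    return q
def tz(q): return fk(q,k)[1].as_matrix()[:,2]
if __name__=="__main__":
    np.set_printoptions(precision=3,suppress=True)
    calls=[[((0,0,-.04),0)]*8,[((0,0,-.04),0)]*8,[((0,-.03,.01),0)]+[((0,-.03,0),0)]*7,[((0,0,-.04),0)]*8,[((0,-.03,-.02),0)]*8,[((0,0,-.04),0)]*8]
    for w in(100,300,1000):
      for m in("scale","clip"):
        q=Q[0]; print(w,m)
        for c in calls: q=run(q,c,w,m); print(q,tz(q))
E
time python3 sim.py
```

```text
100 scale
[ 1.107  0.118  1.132  0.     1.894 -0.083] [-0.001 -0.002 -1.   ]
[ 1.1    0.536  0.03   0.024  2.401 -0.071] [ 0.064  0.162 -0.985]
[ 1.048 -0.192  0.983  0.03   2.177 -0.122] [ 0.064  0.162 -0.985]
[ 0.903  0.118  0.03   0.244  2.368 -0.057] [ 0.217  0.548 -0.808]
[-0.177 -0.18   0.299  1.302  2.483 -0.093] [ 0.17   0.569 -0.805]
[-1.376 -0.097  0.12   2.625  2.355  0.041] [ 0.221  0.688 -0.692]
100 clip
[ 1.107  0.118  1.132  0.     1.894 -0.083] [-0.001 -0.002 -1.   ]
[ 1.097  0.624  0.03   0.035  2.475 -0.063] [-0.013  0.021 -1.   ]
[ 1.045 -0.156  0.984  0.034  2.175 -0.123] [ 0.045  0.134 -0.99 ]
[ 0.92   0.265  0.03   0.266  2.426 -0.013] [ 0.097  0.412 -0.906]
[ 0.171 -0.166  0.269  1.003  2.68  -0.127] [ 0.08   0.395 -0.915]
[ 1.026 -0.203  0.03  -0.006  2.097 -0.476] [ 0.49   0.8   -0.347]
300 scale
[ 1.107  0.118  1.132  0.     1.894 -0.083] [-0.001 -0.002 -1.   ]
[ 1.103  0.559  0.03   0.009  2.494 -0.08 ] [ 0.022  0.054 -0.998]
[ 1.053 -0.147  0.923  0.011  2.307 -0.129] [ 0.022  0.054 -0.998]
[ 1.004  0.204  0.03   0.088  2.647 -0.103] [ 0.102  0.238 -0.966]
[... 711 characters left out ...]
2  0.001  2.368 -0.133] [ 0.002  0.004 -1.   ]
[ 1.043  0.154  0.259  0.006  2.68  -0.142] [ 0.022  0.043 -0.999]
[ 0.823 -0.335  0.699  0.036  2.68  -0.333] [ 0.054  0.082 -0.995]
[ 1.081 -0.19   0.461 -0.061  2.68  -0.166] [ 0.113  0.154 -0.982]
1000 clip
[ 1.107  0.118  1.132  0.     1.894 -0.083] [-0.001 -0.002 -1.   ]
[ 1.104  0.671  0.03   0.     2.645 -0.086] [-0.091 -0.181 -0.979]
[ 1.059 -0.036  0.848 -0.009  2.444 -0.137] [-0.051 -0.102 -0.993]
[ 1.05   0.216  0.351 -0.014  2.68  -0.152] [-0.047 -0.095 -0.994]
[ 0.908 -0.237  0.746 -0.043  2.68  -0.321] [-0.014 -0.049 -0.999]
[ 0.94  -0.087  0.501 -0.056  2.68  -0.303] [ 0.048  0.024 -0.999]
real	0m2.330s
user	0m2.781s
sys	0m0.032s
```

```bash
nproc; cat > plan.py <<'E'
from sim import *
import sys, multiprocessing as mp
np.set_printoptions(precision=3,suppress=True)
W=500
def ev(a):
    q,c=a; return run(q,[(tuple(c[:3]),c[3])]*8,W)
def score(q):
    t=tz(q); return -abs(t[2])
if __name__=="__main__":
    calls=[[((0,0,-.04),0)]*8,[((0,0,-.04),0)]*8,[((0,-.03,.01),0)]+[((0,-.03,0),0)]*7,[((0,0,-.04),0)]*8,[((0,-.03,-.02),0)]*8,[((0,0,-.04),0)]*8]
    for w in(450,550,650):
        q=Q[0]; print(w)
        for c in calls: q=run(q,c,w)
        print(q,tz(q))
    rng=np.random.default_rng(0)
    beam=[(Q[5],[])]
    with mp.Pool() as P:
      for d in range(5):
        jobs=[];tag=[]
        for q,h in beam:
            for i in range(40):
                v=rng.normal(size=3); v*=.04/np.linalg.norm(v); c=np.r_[v.round(2),rng.choice([0,0,-7,7])]
                jobs.append((q,c)); tag.append(h)
        out=P.map(ev,jobs,chunksize=4)
        o=sorted([(score(x),i) for i,x in enumerate(out)],reverse=True)[:12]
        beam=[(out[i],tag[i]+[jobs[i][1]]) for s,i in o]
        for x,h in beam[:3]: print(d,x,tz(x),fk(x,k)[0],[list(map(float,c)) for c in h])
E
time python3 plan.py
```

```text
4
450
[ 2.009 -0.117  0.191 -0.961  2.68  -0.129] [ 0.251  0.326 -0.912]
550
[ 1.94  -0.132  0.22  -0.838  2.68  -0.073] [ 0.23   0.323 -0.918]
650
[ 1.695 -0.156  0.269 -0.579  2.68  -0.058] [ 0.208  0.298 -0.932]
0 [ 1.966 -0.096  0.03  -1.104  2.597 -1.208] [ 0.316  0.445 -0.838] [  53.819   64.29  1057.341] [[-0.02, 0.01, -0.04, -7.0]]
0 [ 2.074 -0.286  0.153 -1.35   2.615 -0.5  ] [ 0.322  0.432 -0.842] [ 122.305  -51.977 1038.662] [[-0.04, -0.0, -0.02, 0.0]]
0 [ 1.905 -0.006  0.03  -0.857  2.574  0.835] [ 0.275  0.447 -0.851] [   7.491  157.923 1053.01 ] [[0.01, 0.02, -0.03, 7.0]]
1 [ 2.221 -0.365  0.185 -1.35   2.344 -0.417] [ 0.387  0.645 -0.659] [ 203.381  -36.846 1075.29 ] [[-0.04, -0.0, -0.02, 0.0], [-0.03, 0.03, -0.01, 0.0]]
1 [ 2.186 -0.209  0.082 -1.35   2.359  0.568] [ 0.421  0.595 -0.684] [ 147.416   28.272 1091.169] [[-0.04, -0.0, -0.02, 0.0], [0.0, 0.04, -0.01, 7.0]]
1 [ 2.224 -0.287  0.21  -1.35   2.349 -0.284] [ 0.425  0.589 -0.688] [ 155.617   24.871 1082.471] [[-0.02, 0.01, -0.04, -7.0], [-0.04, 0.01, -0.0, 7.0]]
2 [ 2.288 -0.212  0.03  -1.35   2.071 -0.379] [ 0.
[... 1149 characters left out ...]
-1.589] [0.609 0.793 0.   ] [ 314.968 -193.084 1197.497] [[-0.04, -0.0, -0.02, 0.0], [-0.03, 0.03, -0.01, 0.0], [-0.01, 0.04, -0.01, 0.0], [-0.03, 0.02, -0.02, -7.0], [-0.03, -0.02, -0.02, 0.0]]
4 [ 2.368 -0.671  0.03  -1.343  1.738 -0.747] [ 0.472  0.881 -0.   ] [ 532.471 -223.476 1095.375] [[-0.04, -0.0, -0.02, 0.0], [-0.04, 0.0, -0.01, -7.0], [-0.04, 0.02, -0.01, 7.0], [-0.03, 0.03, 0.0, 7.0], [-0.02, 0.03, -0.01, -7.0]]
4 [ 2.354 -0.575  0.03  -1.35   1.703 -0.724] [0.506 0.862 0.   ] [ 474.237 -172.869 1150.421] [[-0.04, -0.0, -0.02, 0.0], [-0.03, 0.03, -0.01, 0.0], [-0.03, 0.02, -0.02, -7.0], [-0.04, 0.02, -0.0, 7.0], [-0.04, -0.0, -0.0, 0.0]]
real	0m27.040s
user	1m40.475s
sys	0m0.157s
```

```bash
sed -i 's/^W=500/W=570/' plan.py; cat > ik.py <<'E'
from sim import *
np.set_printoptions(precision=2,suppress=True)
rng=np.random.default_rng(1)
def ikall(p,r,n=25):
    S=[]
    for _ in range(n):
        f=lambda x:np.r_[fk(x,k)[0]-p,300*(r.inv()*fk(x,k)[1]).as_rotvec()]
        s=least_squares(f,rng.uniform(lo,hi),bounds=(lo,hi),max_nfev=60)
        if s.cost<1e-2 and not any(np.allclose(s.x,y,atol=.02) for y in S): S.append(s.x)
    return S
def pose(psi,down,rollsgn,g=np.array([487,191,140.])):
    c,s=np.cos(psi),np.sin(psi); z=np.array([c*np.cos(down),s*np.cos(down),-np.sin(down)])
    y=rollsgn*np.array([-s,c,0]); x=np.cross(y,z)
    return g+18.7*z, R.from_matrix(np.c_[x,y,z])
if __name__=="__main__":
    for psi in(20,40,55,65):
        for dn in(0,15):
            for sg in(1,-1):
                for q in ikall(*pose(np.radians(psi),np.radians(dn),sg)): print(psi,dn,sg,q)
E
python3 ik.py
```

```text
20 0 1 [ 0.19 -0.09  2.65  2.96  0.99  1.67]
20 0 -1 [ 0.19 -0.09  2.65  2.96  0.99 -1.47]
20 15 1 [ 0.2  -0.36  2.66  2.83  0.49  1.81]
20 15 -1 [ 0.2  -0.36  2.66  2.83  0.49 -1.33]
40 0 1 [-0.1  -0.03  2.59  2.26  1.18  2.01]
40 0 -1 [-0.1  -0.03  2.59  2.26  1.18 -1.13]
40 15 1 [-0.08 -0.27  2.6   1.97  0.83  2.33]
40 15 -1 [-0.08 -0.27  2.6   1.97  0.83 -0.81]
55 0 1 [-0.22  0.08  2.48  1.9   1.36  2.12]
55 0 -1 [-0.22  0.08  2.48  1.9   1.36 -1.02]
55 15 1 [-0.19 -0.13  2.5   1.68  1.09  2.38]
55 15 -1 [-0.19 -0.13  2.5   1.68  1.09 -0.76]
65 0 1 [-0.25  0.15  2.4   1.72  1.47  2.16]
65 0 -1 [-0.25  0.15  2.4   1.72  1.47 -0.98]
65 15 1 [-0.23 -0.04  2.41  1.53  1.24  2.37]
65 15 -1 [-0.23 -0.04  2.41  1.53  1.24 -0.77]
```

Call:
play_rows:
  increments:
    - {"linear": [-0.04, 0, -0.02], "roll": 0}
    - {"linear": [-0.04, 0, -0.02], "roll": 0}
    - {"linear": [-0.04, 0, -0.02], "roll": 0}
    - {"linear": [-0.04, 0, -0.02], "roll": 0}
    - {"linear": [-0.04, 0, -0.02], "roll": 0}
    - {"linear": [-0.04, 0, -0.02], "roll": 0}
    - {"linear": [-0.04, 0, -0.02], "roll": 0}
    - {"linear": [-0.04, 0, -0.02], "roll": 0}

```text
time_s: 4.77
tcp_pos: [87.3, -29.6, 1041.2]
tcp_rot: [0.175, 0.951, 0.228, 0.111]
force: [1.4, -0.3, 0.0]
gripper_width: 1.001
grip_force: 0.0
```

```bash
cat > plan2.py <<'E'
from plan import *
from bench import ctrl
def travel(q,goal,roll_to,n=90):
    # fly straight to goal, rolling; returns q and error
    for i in range(n):
        p,r=fk(q,k); d=r.inv().apply(goal-p); L=np.linalg.norm(d)
        if L<2: break
        q=row(q,d/1000*min(1,38/L),0,570)
    return q,L,i
def sc(q):
    t=tz(q); h=np.degrees(np.arctan2(t[1],t[0]))
    return -abs(t[2])-.004*max(0,abs(h-50)-12)
if __name__=="__main__":
    D=int(sys.argv[1]); q0=ctrl.sense()["qpos"]; print(q0,tz(q0))
    rng=np.random.default_rng(0); beam=[(q0,[])]
    with mp.Pool() as P:
      for d in range(D):
        jobs=[];tag=[]
        for q,h in beam:
            for i in range(60):
                v=rng.normal(size=3); v*=.04/np.linalg.norm(v); c=np.r_[v.round(2),rng.choice([0,0,-7,7])]
                jobs.append((q,c)); tag.append(h)
        out=P.map(ev,jobs,chunksize=4)
        o=sorted([(sc(x),i) for i,x in enumerate(out)],reverse=True)[:12]
        beam=[(out[i],tag[i]+[jobs[i][1]]) for s,i in o]
    for x,h in beam:
        t=tz(x); y=travel(x,np.array([487,191,330])+25*t,0)
        print(x,t,fk(x,k)[0],[list(map(float,c)) for c in h],"| travel",y[0],tz(y[0]),y[1:])
E
python3 plan2.py 4
```

```text
[ 2.018 -0.177  0.029 -1.345  2.68  -0.567] [ 0.291  0.396 -0.871]
[ 2.298 -0.325  0.03  -1.35   1.821 -2.463] [ 0.524  0.834 -0.176] [ 291.954  -15.476 1203.479] [[-0.01, 0.04, 0.01, 0.0], [-0.03, 0.03, -0.01, 0.0], [-0.04, 0.01, -0.01, -7.0], [-0.04, -0.02, -0.0, -7.0]] | travel [ 0.358 -0.874  2.219  0.016  1.006 -2.656] [ 0.661  0.262 -0.703] (np.float64(167.27694392760324), 89)
[ 2.318 -0.228  0.03  -1.35   1.802  0.554] [ 0.524  0.832 -0.183] [ 228.616   61.015 1223.995] [[-0.01, 0.04, 0.01, 0.0], [-0.01, 0.04, -0.0, 7.0], [0.01, 0.04, 0.0, 0.0], [0.02, 0.04, 0.01, 0.0]] | travel [ 0.226 -0.654  2.271  0.224  0.72   0.069] [ 0.671  0.305 -0.676] (np.float64(0.14175718547239172), 78)
[ 2.283 -0.322  0.03  -1.35   1.834  0.462] [ 0.532  0.826 -0.188] [ 289.088  -18.056 1200.697] [[-0.01, 0.04, 0.01, 0.0], [-0.03, 0.03, -0.01, 0.0], [-0.01, 0.04, -0.01, 7.0], [0.01, 0.04, -0.0, 0.0]] | travel [ 0.287 -0.736  2.248  0.09   0.84   0.177] [ 0.662  0.265 -0.701] (np.float64(86.18699540651333), 89)
[ 1.802 -0.317  0.03  -0.929  1.94   0.5  ] [ 0.581  0.792 -0.188] [ 171.204  -60.028 12
[... 2064 characters left out ...]
879] [ 0.668  0.296 -0.682] (np.float64(2.291431470751647e-13), 81)
[ 2.284 -0.371  0.03  -1.35   1.86  -0.556] [ 0.515  0.834 -0.198] [ 317.519  -53.434 1183.022] [[-0.01, 0.04, 0.01, 0.0], [-0.03, 0.03, -0.01, 0.0], [-0.04, 0.01, -0.01, -7.0], [-0.04, 0.01, 0.0, 7.0]] | travel [ 1.097 -1.02   1.915 -0.49   1.602 -0.167] [ 0.659  0.254 -0.708] (np.float64(453.2637947148822), 89)
[ 2.235 -0.069  0.03  -1.297  1.781  0.686] [ 0.574  0.795 -0.198] [ 124.076  177.082 1234.997] [[-0.01, 0.04, 0.01, 0.0], [-0.01, 0.04, -0.0, 7.0], [0.03, 0.03, -0.01, 0.0], [0.03, 0.03, -0.01, 0.0]] | travel [ 0.109 -0.72   2.375  0.675  0.628 -0.258] [ 0.723  0.448 -0.525] (np.float64(1.3024463484486664e-13), 50)
```

```bash
cat > tr.py <<'E'
from plan2 import *
def job(a):
    x,h=a; t=tz(x); hd=np.r_[t[:2]/np.linalg.norm(t[:2]),0]; best=None
    for r1 in(500,700,850):
        for z1 in(500,800):
            q=x;n=0;E=0
            for g in(hd*r1+[0,0,z1],np.array([487,191,330])+25*t,np.array([487,191,140])+25*t):
                q,L,i=travel(q,g,0,60); n+=i; E+=L
            y=(abs(tz(q)[2])+E/100,r1,z1,n,q,tz(q))
            if best is None or y[0]<best[0]: best=y
    return x,h,best
if __name__=="__main__":
    D=int(sys.argv[1]); q0=ctrl.sense()["qpos"]; print(q0,tz(q0))
    rng=np.random.default_rng(0); beam=[(q0,[])]
    with mp.Pool() as P:
      for d in range(D):
        jobs=[];tag=[]
        for q,h in beam:
            for i in range(60):
                v=rng.normal(size=3); v*=.04/np.linalg.norm(v); c=np.r_[v.round(2),rng.choice([0,0,-7,7])]
                jobs.append((q,c)); tag.append(h)
        out=P.map(ev,jobs,chunksize=4)
        o=sorted([(sc(x),i) for i,x in enumerate(out)],reverse=True)[:12]
        beam=[(out[i],tag[i]+[jobs[i][1]]) for s,i in o]
      for x,h,b in sorted(P.map(job,beam,chunksize=1),key=lambda r:r[2][0])[:6]:
        print(x,tz(x),fk(x,k)[0],[list(map(float,c)) for c in h],"\n    travel",b)
E
python3 tr.py 4
```

```text
[ 2.018 -0.177  0.029 -1.345  2.68  -0.567] [ 0.291  0.396 -0.871]
[ 2.235 -0.069  0.03  -1.297  1.781  0.686] [ 0.574  0.795 -0.198] [ 124.076  177.082 1234.997] [[-0.01, 0.04, 0.01, 0.0], [-0.01, 0.04, -0.0, 7.0], [0.03, 0.03, -0.01, 0.0], [0.03, 0.03, -0.01, 0.0]] 
    travel (np.float64(0.21056199858219107), 850, 800, 51, array([-0.17 , -0.114,  2.513,  1.794,  1.087, -1.739]), array([ 0.598,  0.773, -0.211]))
[ 2.318 -0.228  0.03  -1.35   1.802  0.554] [ 0.524  0.832 -0.183] [ 228.616   61.015 1223.995] [[-0.01, 0.04, 0.01, 0.0], [-0.01, 0.04, -0.0, 7.0], [0.01, 0.04, 0.0, 0.0], [0.02, 0.04, 0.01, 0.0]] 
    travel (np.float64(0.2740045373202368), 700, 800, 64, array([-0.191, -0.102,  2.457,  1.62 ,  1.124, -1.646]), array([ 0.502,  0.821, -0.274]))
[ 2.357 -0.22   0.03  -1.35   1.812 -0.383] [ 0.49   0.85  -0.195] [ 219.997   74.925 1222.035] [[-0.01, 0.04, 0.01, 0.0], [-0.03, 0.02, -0.01, 0.0], [-0.02, 0.04, 0.01, 0.0], [-0.02, 0.04, -0.0, 0.0]] 
    travel (np.float64(0.2743516646266713), 700, 800, 63, array([-0.199, -0.084,  2.441,  1.59 ,  1.153, -2.587]), array([ 0.473,  0
[... 367 characters left out ...]
)
[ 2.411 -0.4    0.03  -1.35   1.848  0.474] [ 0.406  0.896 -0.179] [ 343.066  -30.822 1178.562] [[-0.03, 0.02, -0.02, 7.0], [0.01, 0.04, -0.01, 0.0], [0.02, 0.04, -0.0, 0.0], [0.01, 0.04, -0.0, 0.0]] 
    travel (np.float64(0.28502299102099765), 850, 800, 80, array([-0.214, -0.031,  2.384,  1.49 ,  1.237, -1.546]), array([ 0.375,  0.882, -0.285]))
[ 2.415 -0.288  0.03  -1.35   1.818  1.554] [ 0.428  0.885 -0.182] [ 265.149   42.78  1211.226] [[-0.03, 0.02, -0.02, 7.0], [0.01, 0.04, -0.01, 0.0], [0.02, 0.04, -0.0, 0.0], [0.04, 0.02, 0.0, 7.0]] 
    travel (np.float64(0.28777986468918265), 850, 800, 79, array([-0.213, -0.034,  2.385,  1.491,  1.231, -0.572]), array([ 0.379,  0.88 , -0.288]))
```

Call:
play_rows:
  increments:
    - {"linear": [-0.01, 0.04, 0.01], "roll": 0}
    - {"linear": [-0.01, 0.04, 0.01], "roll": 0}
    - {"linear": [-0.01, 0.04, 0.01], "roll": 0}
    - {"linear": [-0.01, 0.04, 0.01], "roll": 0}
    - {"linear": [-0.01, 0.04, 0.01], "roll": 0}
    - {"linear": [-0.01, 0.04, 0.01], "roll": 0}
    - {"linear": [-0.01, 0.04, 0.01], "roll": 0}
    - {"linear": [-0.01, 0.04, 0.01], "roll": 0}

```text
time_s: 5.43
tcp_pos: [59.8, 102.7, 1072.6]
tcp_rot: [0.165, 0.93, 0.293, 0.147]
force: [-1.2, -0.2, -0.2]
gripper_width: 1.002
grip_force: 0.0
```

Call:
play_rows:
  increments:
    - {"linear": [-0.01, 0.04, 0], "roll": 7}
    - {"linear": [-0.01, 0.04, 0], "roll": 7}
    - {"linear": [-0.01, 0.04, 0], "roll": 7}
    - {"linear": [-0.01, 0.04, 0], "roll": 7}
    - {"linear": [-0.01, 0.04, 0], "roll": 7}
    - {"linear": [-0.01, 0.04, 0], "roll": 7}
    - {"linear": [-0.01, 0.04, 0], "roll": 7}
    - {"linear": [-0.01, 0.04, 0], "roll": 7}

```text
time_s: 6.1
tcp_pos: [76.0, 171.5, 1084.5]
tcp_rot: [0.353, 0.864, 0.341, 0.113]
force: [-0.9, 0.7, 0.1]
gripper_width: 0.995
grip_force: 0.0
```

```bash
python3 tr.py 2; echo; python3 tr.py 3
```

```text
[ 0.869 -0.062  0.03  -0.005  2.438  0.069] [ 0.435  0.51  -0.742]
[ 1.775 -0.214  0.03  -1.002  2.202  0.814] [ 0.558  0.662 -0.5  ] [ 135.518    8.989 1138.428] [[0.01, 0.02, -0.03, 7.0], [0.01, 0.03, -0.03, 0.0]] 
    travel (np.float64(0.4322238492704361), 700, 800, 75, array([-0.114, -0.256,  2.499,  1.527,  0.86 , -1.165]), array([ 0.573,  0.696, -0.432]))
[ 1.423 -0.28   0.03  -0.66   2.307  0.873] [ 0.558  0.658 -0.506] [  66.478  -42.86  1123.62 ] [[-0.0, 0.0, -0.04, 7.0], [0.02, 0.03, -0.03, 0.0]] 
    travel (np.float64(0.4413904612484838), 700, 800, 77, array([-0.107, -0.265,  2.501,  1.518,  0.843, -1.098]), array([ 0.576,  0.688, -0.441]))
[ 1.077 -0.29   0.03  -0.232  2.347  0.934] [ 0.548  0.671 -0.499] [ -11.937   -4.767 1123.331] [[0.01, 0.02, -0.03, 7.0], [0.01, 0.01, -0.04, 0.0]] 
    travel (np.float64(0.4559350304380415), 700, 800, 74, array([-0.094, -0.284,  2.505,  1.504,  0.81 , -1.15 ]), array([ 0.585,  0.671, -0.456]))
[ 1.54  -0.057  0.03  -0.731  2.099  1.772] [ 0.597  0.638 -0.486] [ 111.493  178.25  1155.387] [[0.01, 0.02, -0.03, 7.0], [0.04, 0.02, -0.0
[... 2076 characters left out ...]
,  1.051, -0.41 ]), array([ 0.518,  0.79 , -0.328]))
[ 1.27  -0.195  0.03  -0.478  2.024  1.715] [ 0.65   0.698 -0.301] [  85.265   69.431 1196.674] [[0.01, 0.02, -0.03, 7.0], [0.04, 0.02, -0.01, 7.0], [0.03, 0.0, -0.03, 0.0]] 
    travel (np.float64(0.33805212389080513), 700, 500, 51, array([-0.088, -0.264,  2.56 ,  1.797,  0.826, -0.513]), array([ 0.677,  0.66 , -0.326]))
[ 2.176 -0.275  0.059 -1.35   1.944  0.785] [ 0.589  0.745 -0.313] [ 239.72     1.111 1181.181] [[0.01, 0.02, -0.03, 7.0], [0.01, 0.03, -0.03, 0.0], [0.02, 0.04, 0.01, 0.0]] 
    travel (np.float64(0.36657210935211565), 700, 800, 70, array([-0.146, -0.202,  2.488,  1.584,  0.962, -1.26 ]), array([ 0.554,  0.747, -0.367]))
```

Call:
play_rows:
  increments:
    - {"linear": [-0.02, 0.04, -0.01], "roll": -7}
    - {"linear": [-0.02, 0.04, -0.01], "roll": -7}
    - {"linear": [-0.02, 0.04, -0.01], "roll": -7}
    - {"linear": [-0.02, 0.04, -0.01], "roll": -7}
    - {"linear": [-0.02, 0.04, -0.01], "roll": -7}
    - {"linear": [-0.02, 0.04, -0.01], "roll": -7}
    - {"linear": [-0.02, 0.04, -0.01], "roll": -7}
    - {"linear": [-0.02, 0.04, -0.01], "roll": -7}

```text
time_s: 6.77
tcp_pos: [188.0, 232.2, 1098.0]
tcp_rot: [0.057, 0.915, 0.314, 0.247]
force: [0.8, -0.1, -0.3]
gripper_width: 0.996
grip_force: 0.0
```

Call:
play_rows:
  increments:
    - {"linear": [-0.02, 0.04, 0], "roll": 0}
    - {"linear": [-0.02, 0.04, 0], "roll": 0}
    - {"linear": [-0.02, 0.04, 0], "roll": 0}
    - {"linear": [-0.02, 0.04, 0], "roll": 0}
    - {"linear": [-0.02, 0.04, 0], "roll": 0}
    - {"linear": [-0.02, 0.04, 0], "roll": 0}
    - {"linear": [-0.02, 0.04, 0], "roll": 0}
    - {"linear": [-0.02, 0.04, 0], "roll": 0}

```text
time_s: 7.43
tcp_pos: [265.6, 383.9, 1109.5]
tcp_rot: [0.05, 0.881, 0.374, 0.285]
force: [-1.0, -0.9, 0.3]
gripper_width: 0.999
grip_force: 0.0
```

```bash
python3 tr.py 2; python3 tr.py 3
```

```text
[ 0.839  0.164  0.031  0.022  1.966 -0.599] [ 0.54   0.631 -0.557]
[0.906 0.413 0.03  0.002 1.297 0.399] [ 0.607  0.777 -0.168] [ 423.391  628.008 1127.825] [[-0.01, 0.04, 0.01, 0.0], [-0.01, 0.04, 0.02, 7.0]] 
    travel (np.float64(0.16839698797664085), 500, 800, 33, array([-0.175, -0.081,  2.514,  1.84 ,  1.128, -2.053]), array([ 0.606,  0.777, -0.168]))
[ 1.207  0.382  0.03  -0.287  1.357  0.519] [ 0.594  0.784 -0.18 ] [ 275.304  659.332 1139.044] [[-0.01, 0.04, 0.01, 0.0], [0.01, 0.04, 0.01, 7.0]] 
    travel (np.float64(0.17972911277541637), 700, 800, 33, array([-0.178, -0.084,  2.508,  1.815,  1.127, -2.036]), array([ 0.595,  0.783, -0.18 ]))
[ 1.191  0.377  0.03  -0.276  1.348 -0.466] [ 0.599  0.783 -0.168] [ 282.034  653.067 1144.488] [[-0.01, 0.04, 0.01, 0.0], [-0.01, 0.04, 0.01, 0.0]] 
    travel (np.float64(0.23566948098108811), 500, 800, 38, array([-0.176, -0.118,  2.504,  1.76 ,  1.092, -2.91 ]), array([ 0.583,  0.782, -0.221]))
[ 1.02   0.181  0.03  -0.101  1.531 -0.553] [ 0.599  0.783 -0.17 ] [ 251.719  459.295 1212.791] [[-0.02, 0.04, -0.01, -7.0], [-0.04, 0.01, -0.0
[... 2054 characters left out ...]
.803,  1.212, -2.91 ]), array([ 0.562,  0.817, -0.132]))
[ 1.333  0.139  0.03  -0.396  1.413 -0.508] [0.588 0.809 0.002] [ 159.425  438.303 1270.026] [[-0.01, 0.04, 0.01, 0.0], [-0.01, 0.04, 0.0, 0.0], [-0.02, 0.03, -0.02, 0.0]] 
    travel (np.float64(0.14886367996687527), 500, 800, 42, array([-0.198, -0.039,  2.486,  1.802,  1.211, -2.91 ]), array([ 0.562,  0.816, -0.133]))
[ 1.333  0.139  0.03  -0.396  1.413 -0.508] [0.588 0.809 0.002] [ 159.425  438.303 1270.026] [[-0.01, 0.04, 0.01, 0.0], [-0.01, 0.04, 0.0, 0.0], [-0.02, 0.03, -0.02, 0.0]] 
    travel (np.float64(0.14886367996687527), 500, 800, 42, array([-0.198, -0.039,  2.486,  1.802,  1.211, -2.91 ]), array([ 0.562,  0.816, -0.133]))
```

Call:
play_rows:
  increments:
    - {"linear": [-0.01, 0.04, 0.01], "roll": 0}
    - {"linear": [-0.01, 0.04, 0.01], "roll": 0}
    - {"linear": [-0.01, 0.04, 0.01], "roll": 0}
    - {"linear": [-0.01, 0.04, 0.01], "roll": 0}
    - {"linear": [-0.01, 0.04, 0.01], "roll": 0}
    - {"linear": [-0.01, 0.04, 0.01], "roll": 0}
    - {"linear": [-0.01, 0.04, 0.01], "roll": 0}
    - {"linear": [-0.01, 0.04, 0.01], "roll": 0}

```text
time_s: 8.1
tcp_pos: [294.7, 554.3, 1105.8]
tcp_rot: [0.044, 0.838, 0.437, 0.324]
force: [1.3, 0.2, -1.0]
gripper_width: 0.997
grip_force: 0.0
```

Call:
play_rows:
  increments:
    - {"linear": [-0.01, 0.04, 0.02], "roll": 7}
    - {"linear": [-0.01, 0.04, 0.02], "roll": 7}
    - {"linear": [-0.01, 0.04, 0.02], "roll": 7}
    - {"linear": [-0.01, 0.04, 0.02], "roll": 7}
    - {"linear": [-0.01, 0.04, 0.02], "roll": 7}
    - {"linear": [-0.01, 0.04, 0.02], "roll": 7}
    - {"linear": [-0.01, 0.04, 0.02], "roll": 7}
    - {"linear": [-0.01, 0.04, 0.02], "roll": 7}

```text
time_s: 8.77
tcp_pos: [419.5, 625.5, 1105.1]
tcp_rot: [0.404, 0.678, 0.609, 0.081]
force: [0.2, 0.4, 0.1]
gripper_width: 1.006
grip_force: 0.0
```

```bash
python3 tr.py 1; python3 -c "
from h import *
st()
print(world('top',[[360,197]],135))"
```

```text
[ 0.913  0.414  0.031 -0.012  1.373  0.41 ] [ 0.602  0.76  -0.245]
[ 0.94   0.485  0.03  -0.024  1.099  1.396] [ 0.606  0.794 -0.043] [ 448.784  695.73  1125.179] [[0.03, 0.02, 0.02, 7.0]] 
    travel (np.float64(0.04282267608104527), 500, 800, 34, array([-0.188,  0.027,  2.501,  1.935,  1.274, -1.19 ]), array([ 0.606,  0.795, -0.043]))
[0.772 0.484 0.03  0.152 1.108 1.308] [ 0.615  0.787 -0.047] [ 526.207  639.4   1124.689] [[0.02, 0.03, 0.02, 7.0]] 
    travel (np.float64(0.04654409765047898), 700, 800, 32, array([-0.185,  0.02 ,  2.505,  1.943,  1.264, -1.19 ]), array([ 0.613,  0.789, -0.047]))
[0.772 0.484 0.03  0.152 1.108 1.308] [ 0.615  0.787 -0.047] [ 526.207  639.4   1124.689] [[0.02, 0.03, 0.02, 7.0]] 
    travel (np.float64(0.04654409765047898), 700, 800, 32, array([-0.185,  0.02 ,  2.505,  1.943,  1.264, -1.19 ]), array([ 0.613,  0.789, -0.047]))
[ 1.126  0.514  0.03  -0.226  1.093  0.524] [ 0.6    0.798 -0.054] [ 365.268  764.013 1105.84 ] [[0.03, 0.02, 0.02, 0.0]] 
    travel (np.float64(0.05402710366468147), 700, 800, 33, array([-0.189,  0.02 ,  2.5  ,  1.92 ,  1.266, -2.155]), array([ 0.601,  0.798, -0.054]))
[ 1.126  0.514  0.03  -0.226  1.093  0.524] [ 0.6    0.798 -0.054] [ 365.268  764.013 1105.84 ] [[0.03, 0.02, 0.02, 0.0]] 
    travel (np.float64(0.05402710366468147), 700, 800, 33, array([-0.189,  0.02 ,  2.5  ,  1.92 ,  1.266, -2.155]), array([ 0.601,  0.798, -0.054]))
[0.543 0.436 0.03  0.375 1.196 0.238] [ 0.627  0.777 -0.062] [ 577.396  521.478 1146.125] [[-0.01, 0.04, 0.01, 0.0]] 
    travel (np.float64(0.06080118281375555), 700, 800, 33, array([-0.179,  0.001,  2.514,  1.951,  1.236, -2.16 ]), array([ 0.625,  0.779, -0.061]))
t 8.77 q [ 0.913  0.414  0.031 -0.012  1.373  0.41 ] p [ 419.482  625.482 1105.057] 
x [-0.661  0.646  0.381] y [ 0.448 -0.068  0.891] z [ 0.602  0.76  -0.245] w 1.006 gf 0.0 F [0.231 0.42  0.103]
[[ 582.405 -140.768  135.   ]]
```

Call:
play_rows:
  increments:
    - {"linear": [0.03, 0.02, 0.02], "roll": 7}
    - {"linear": [0.03, 0.02, 0.02], "roll": 7}
    - {"linear": [0.03, 0.02, 0.02], "roll": 7}
    - {"linear": [0.03, 0.02, 0.02], "roll": 7}
    - {"linear": [0.03, 0.02, 0.02], "roll": 7}
    - {"linear": [0.03, 0.02, 0.02], "roll": 7}
    - {"linear": [0.03, 0.02, 0.02], "roll": 7}
    - {"linear": [0.03, 0.02, 0.02], "roll": 7}

```text
time_s: 9.43
tcp_pos: [446.2, 694.3, 1117.4]
tcp_rot: [0.623, 0.383, 0.637, -0.244]
force: [-0.3, 0.5, 1.1]
gripper_width: 1.002
grip_force: 0.0
```

```bash
cat > go.py <<'E'
# usage: go.py x y z [rollflag]: shift to TCP target in tool axes, roll to make y level, sim end state
from h import *; import sys; from sim import run,fk,k
st(); s=ctrl.sense(); r=R.from_quat(s["tcp_rot"]); M=r.as_matrix()
print("level roll deg", -np.degrees(np.arctan2(M[2,1],M[2,0])), "(mod 180)")
tip=np.array(list(map(float,sys.argv[1:4]))); axis=25*M[:,2]  # args: tin-axis point wanted between the pads
d=(r.inv().apply(tip+axis-s["tcp_pos"]))/1000; n=int(np.ceil(np.linalg.norm(d)/.04/8)*8)
print("d",d,"rows",n,"per row",d/n)
q=run(s["qpos"],[(tuple((d/n).round(4)),0)]*n,570); print("sim",q,fk(q,k)[0],"want",tip+axis,fk(q,k)[1].as_matrix()[:,2])
E
python3 go.py 290 380 800
```

```text
t 9.43 q [ 0.943  0.484  0.031 -0.029  1.125  1.398] p [ 446.224  694.316 1117.39 ] 
x [-0.106  0.167  0.98 ] y [ 0.788 -0.587  0.185] z [ 0.607  0.792 -0.069] w 1.002 gf 0.0 F [-0.332  0.532  1.137]
level roll deg -10.689211233239828 (mod 180)
d [-0.347  0.003 -0.297] rows 16 per row [-0.022  0.    -0.019]
sim [ 0.714 -0.738  1.764  0.342  0.645  1.092] [315.138 417.796 821.55 ] want [305.164 399.801 798.276] [ 0.606  0.792 -0.069]
```

Call:
play_rows:
  increments:
    - {"linear": [-0.022, 0, -0.019], "roll": 0}
    - {"linear": [-0.022, 0, -0.019], "roll": 0}
    - {"linear": [-0.022, 0, -0.019], "roll": 0}
    - {"linear": [-0.022, 0, -0.019], "roll": 0}
    - {"linear": [-0.022, 0, -0.019], "roll": 0}
    - {"linear": [-0.022, 0, -0.019], "roll": 0}
    - {"linear": [-0.022, 0, -0.019], "roll": 0}
    - {"linear": [-0.022, 0, -0.019], "roll": 0}

```text
time_s: 10.1
tcp_pos: [382.3, 560.7, 977.3]
tcp_rot: [0.622, 0.385, 0.638, -0.241]
force: [0.4, -0.7, 0.5]
gripper_width: 1.001
grip_force: 0.0
```

Call:
play_rows:
  increments:
    - {"linear": [-0.022, 0, -0.019], "roll": 0}
    - {"linear": [-0.022, 0, -0.019], "roll": 0}
    - {"linear": [-0.022, 0, -0.019], "roll": 0}
    - {"linear": [-0.022, 0, -0.019], "roll": 0}
    - {"linear": [-0.022, 0, -0.019], "roll": 0}
    - {"linear": [-0.022, 0, -0.019], "roll": 0}
    - {"linear": [0, 0, 0], "roll": 5.3}
    - {"linear": [0, 0, 0], "roll": 5.3}

```text
time_s: 10.77
tcp_pos: [328.1, 448.6, 854.8]
tcp_rot: [0.656, 0.324, 0.612, -0.3]
force: [0.3, -0.2, 0.5]
gripper_width: 0.998
grip_force: 0.0
```

```bash
python3 go.py 487 191 330
```

```text
t 10.77 q [ 0.771 -0.634  1.651  0.242  0.638  1.361] p [328.122 448.592 854.785] 
x [0.04  0.057 0.998] y [ 0.793 -0.61   0.004] z [ 0.608  0.791 -0.07 ] w 0.998 gf 0.0 F [ 0.315 -0.219  0.48 ]
level roll deg -0.20232622926158614 (mod 180)
d [-0.532  0.281 -0.045] rows 16 per row [-0.033  0.018 -0.003]
sim [-0.181 -0.51   2.466  1.691  1.105 -0.401] [503.601 211.922 329.853] want [502.208 210.765 328.256] [ 0.608  0.791 -0.07 ]
```

Call:
play_rows:
  increments:
    - {"linear": [-0.033, 0.0176, -0.0028], "roll": 0}
    - {"linear": [-0.033, 0.0176, -0.0028], "roll": 0}
    - {"linear": [-0.033, 0.0176, -0.0028], "roll": 0}
    - {"linear": [-0.033, 0.0176, -0.0028], "roll": 0}
    - {"linear": [-0.033, 0.0176, -0.0028], "roll": 0}
    - {"linear": [-0.033, 0.0176, -0.0028], "roll": 0}
    - {"linear": [-0.033, 0.0176, -0.0028], "roll": 0}
    - {"linear": [-0.033, 0.0176, -0.0028], "roll": 0}

```text
time_s: 11.43
tcp_pos: [417.2, 330.6, 594.0]
tcp_rot: [0.654, 0.326, 0.614, -0.299]
force: [-0.4, 0.9, -0.2]
gripper_width: 1.001
grip_force: 0.0
```

Call:
play_rows:
  increments:
    - {"linear": [-0.033, 0.0176, -0.0028], "roll": 0}
    - {"linear": [-0.033, 0.0176, -0.0028], "roll": 0}
    - {"linear": [-0.033, 0.0176, -0.0028], "roll": 0}
    - {"linear": [-0.033, 0.0176, -0.0028], "roll": 0}
    - {"linear": [-0.033, 0.0176, -0.0028], "roll": 0}
    - {"linear": [-0.033, 0.0176, -0.0028], "roll": 0}
    - {"linear": [-0.033, 0.0176, -0.0028], "roll": 0}
    - {"linear": [-0.033, 0.0176, -0.0028], "roll": 0}

```text
time_s: 12.1
tcp_pos: [505.6, 212.2, 334.3]
tcp_rot: [0.654, 0.326, 0.614, -0.299]
force: [0.5, 0.4, -0.8]
gripper_width: 1.004
grip_force: 0.0
```

```bash
python3 go.py 487 191 135; python3 - <<'E'
from h import *
import glob
for n in("scene","top"):
    p,d=ctrl.capture(n); cv2.imwrite(f"pics/{n}1.png",p[:,:,::-1])
# initial depth: tin from point cloud
from h import world
cloud=[]
for n in("scene","top"):
    D=np.load(f"pics/{n}0.npy"); v,u=np.nonzero(D>0); m=ctrl.camera_model(n)
    f=210/np.tan(np.radians(m["vertical_fov"]/2)); K=np.array([[f,0,m["cx"]],[0,f,m["cy"]],[0,0,1]])
    x=cv2.undistortPoints(np.c_[u,v].astype(float).reshape(-1,1,2),K,m["D"])[:,0]
    X=(np.c_[x,np.ones(len(x))]*D[v,u][:,None])@m["T"][:3,:3].T+m["T"][:3,3]
    s=X[(abs(X[:,0]-487)<60)&(abs(X[:,1]-191)<60)]
    top=s[s[:,2]>183]; bt=s[(s[:,2]>52)&(s[:,2]<68)]
    print(n,len(top),"lid mid-range",(top.max(0)+top.min(0))/2,top.mean(0), "block midrange",(np.percentile(bt,99.5,axis=0)+np.percentile(bt,.5,axis=0))/2,len(bt))
    b=s[(s[:,2]>75)&(s[:,2]<160)][:,:2]
    from scipy.optimize import least_squares
    r=least_squares(lambda c:np.hypot(*(b-c).T)-29,[487,191],loss="soft_l1"); print("body circle",r.x,len(b))
E
```

```text
t 12.1 q [-0.176 -0.51   2.458  1.691  1.1   -0.399] p [505.587 212.183 334.267] 
x [0.033 0.059 0.998] y [ 0.793 -0.609  0.01 ] z [ 0.609  0.791 -0.067] w 1.004 gf 0.0 F [ 0.475  0.421 -0.804]
level roll deg -0.5536251483424298 (mod 180)
d [-0.201 -0.004  0.01 ] rows 8 per row [-0.025 -0.     0.001]
sim [-0.182  0.019  2.503  1.929  1.246 -1.004] [502.506 211.986 134.138] want [502.215 210.765 133.314] [ 0.609  0.791 -0.067]
scene 486 lid mid-range [492.76  197.846 188.361] [495.599 198.12  189.669] block midrange [489.133 192.418  60.425] 1322
body circle [490.547 197.513] 818
top 634 lid mid-range [488.017 196.843 189.508] [487.832 196.438 190.573] block midrange [487.433 191.185  60.323] 1538
body circle [488.361 197.771] 194
```

View pics/scene1.png

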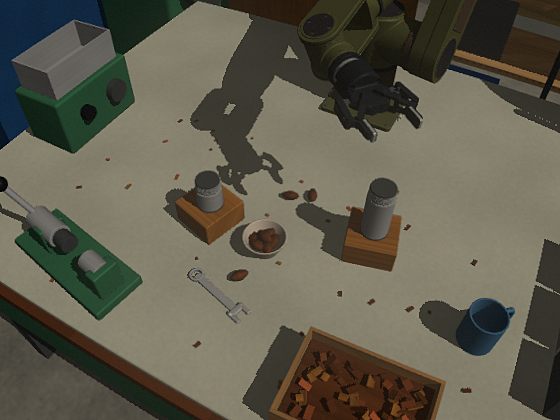

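Call:
play_rows:
  increments:
    - {"linear": [-0.025, -0.0007, 0.002], "roll": 0.5}
    - {"linear": [-0.025, -0.0007, 0.002], "roll": 0}
    - {"linear": [-0.025, -0.0007, 0.002], "roll": 0}
    - {"linear": [-0.025, -0.0007, 0.002], "roll": 0}
    - {"linear": [-0.025, -0.0007, 0.002], "roll": 0}
    - {"linear": [-0.025, -0.0007, 0.002], "roll": 0}
    - {"linear": [-0.025, -0.0007, 0.002], "roll": 0}
    - {"linear": [-0.025, -0.0007, 0.002], "roll": 0}

```text
time_s: 12.87
tcp_pos: [504.1, 218.8, 137.5]
tcp_rot: [0.654, 0.324, 0.613, -0.301]
force: [0.6, 0.4, -0.2]
gripper_width: 0.999
grip_force: 0.0
```

```bash
python3 go.py 489 197 135; python3 - <<'E'
from h import *
p,d=ctrl.capture("scene"); cv2.imwrite("pics/s2.png",cv2.resize(p[80:300,250:500,::-1],None,fx=2.7,fy=2.7))
E
```

```text
t 12.87 q [-0.158  0.011  2.499  1.945  1.231 -0.991] p [504.15  218.798 137.518] 
x [0.037 0.054 0.998] y [ 0.794 -0.608  0.003] z [ 0.607  0.792 -0.066] w 0.999 gf 0.0 F [ 0.61   0.414 -0.243]
level roll deg -0.1902571389522484 (mod 180)
d [-0.004  0.001 -0.001] rows 8 per row [-0.001  0.    -0.   ]
sim [-0.165  0.025  2.497  1.943  1.239 -1.001] [504.822 217.385 134.721] want [504.181 216.795 133.36 ] [ 0.607  0.792 -0.066]
```

View pics/s2.png

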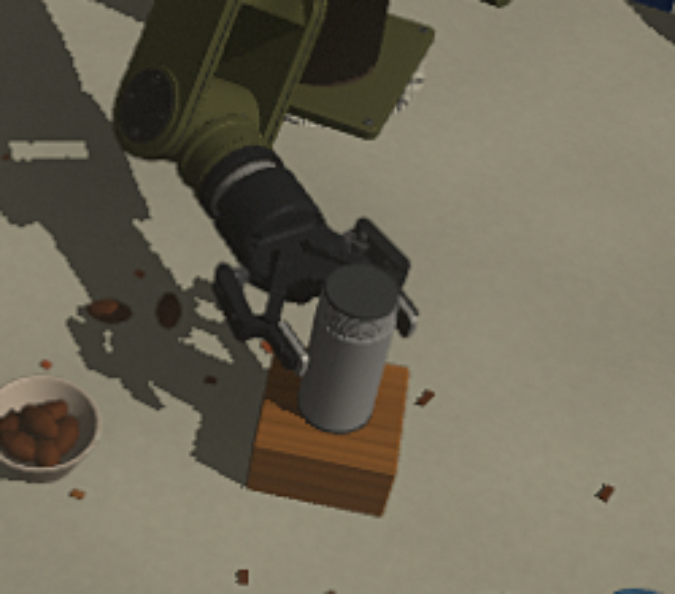

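The tin (crop px 350,350) stands between the open fingers (300,355 and 405,320); now I'll close the gripper.

Call:
play_rows:
  increments:
    - {"linear": [0, 0, 0], "roll": 0}
    - {"linear": [0, 0, 0], "roll": 0}
    - {"linear": [0, 0, 0], "roll": 0}
    - {"linear": [0, 0, 0], "roll": 0}
    - {"linear": [0, 0, 0], "roll": 0}
    - {"linear": [0, 0, 0], "roll": 0}
    - {"linear": [0, 0, 0], "roll": 0}
    - {"linear": [0, 0, 0], "roll": 0}
  hand: 0.04
  newtons: 60

```text
time_s: 13.58
tcp_pos: [505.3, 218.2, 138.7]
tcp_rot: [0.653, 0.323, 0.614, -0.302]
force: [-2.6, 0.9, 6.8]
gripper_width: 0.659
grip_force: 63.4
```

```bash
python3 - <<'E'
from h import *
from sim import *
st(); q=ctrl.sense()["qpos"]
u=run(q,[((.025,0,0),0)]*8,570); print(u,fk(u,k)[0],tz(u))
for i in range(25):
    u=row(u,(0,0,0),7,570)
    if i%6==0 or i==24: print(i,u,fk(u,k)[0],tz(u))
E
```

```text
t 13.58 q [-0.159  0.012  2.497  1.945  1.234 -0.989] p [505.272 218.176 138.713] 
x [0.036 0.051 0.998] y [ 0.794 -0.608  0.002] z [ 0.607  0.792 -0.063] w 0.659 gf 63.37183177471161 F [-2.622  0.917  6.81 ]
[-0.126 -0.488  2.44   1.719  1.059 -0.405] [513.043 229.435 339.408] [ 0.607  0.792 -0.063]
0 [-0.126 -0.488  2.44   1.719  1.059 -0.282] [513.043 229.435 339.408] [ 0.607  0.792 -0.063]
6 [-0.126 -0.488  2.44   1.719  1.059  0.451] [513.043 229.435 339.408] [ 0.607  0.792 -0.063]
12 [-0.126 -0.488  2.44   1.719  1.059  1.184] [513.043 229.435 339.408] [ 0.607  0.792 -0.063]
18 [-0.126 -0.488  2.44   1.719  1.059  1.917] [513.043 229.435 339.408] [ 0.607  0.792 -0.063]
24 [-0.126 -0.488  2.44   1.719  1.059  2.65 ] [513.043 229.435 339.408] [ 0.607  0.792 -0.063]
```

Call:
play_rows:
  increments:
    - {"linear": [0.01, 0, 0], "roll": 0}
    - {"linear": [0.02, 0, 0], "roll": 0}
    - {"linear": [0.025, 0, 0], "roll": 0}
    - {"linear": [0.025, 0, 0], "roll": 0}
    - {"linear": [0.025, 0, 0], "roll": 0}
    - {"linear": [0.025, 0, 0], "roll": 0}
    - {"linear": [0.02, 0, 0], "roll": 0}
    - {"linear": [0.01, 0, 0], "roll": 0}

```text
time_s: 14.25
tcp_pos: [511.5, 226.5, 298.4]
tcp_rot: [0.655, 0.324, 0.613, -0.3]
force: [-0.1, -1.2, -2.5]
gripper_width: 0.658
grip_force: 63.6
```

Call:
play_rows:
  increments:
    - {"linear": [0, 0, 0], "roll": 3}
    - {"linear": [0, 0, 0], "roll": 5}
    - {"linear": [0, 0, 0], "roll": 7}
    - {"linear": [0, 0, 0], "roll": 7}
    - {"linear": [0, 0, 0], "roll": 7}
    - {"linear": [0, 0, 0], "roll": 7}
    - {"linear": [0, 0, 0], "roll": 7}
    - {"linear": [0, 0, 0], "roll": 7}

```text
time_s: 14.92
tcp_pos: [510.8, 226.5, 294.0]
tcp_rot: [0.732, 0.013, 0.425, -0.533]
force: [-1.0, -0.8, -2.3]
gripper_width: 0.665
grip_force: 63.6
```

Call:
play_rows:
  increments:
    - {"linear": [0, 0, 0], "roll": 7}
    - {"linear": [0, 0, 0], "roll": 7}
    - {"linear": [0, 0, 0], "roll": 7}
    - {"linear": [0, 0, 0], "roll": 7}
    - {"linear": [0, 0, 0], "roll": 7}
    - {"linear": [0, 0, 0], "roll": 7}
    - {"linear": [0, 0, 0], "roll": 7}
    - {"linear": [0, 0, 0], "roll": 7}

```text
time_s: 15.58
tcp_pos: [510.8, 226.5, 294.0]
tcp_rot: [-0.652, 0.332, -0.125, 0.67]
force: [-0.2, -0.2, -2.3]
gripper_width: 0.659
grip_force: 63.6
```

Call:
play_rows:
  increments:
    - {"linear": [0, 0, 0], "roll": 7}
    - {"linear": [0, 0, 0], "roll": 7}
    - {"linear": [0, 0, 0], "roll": 7}
    - {"linear": [0, 0, 0], "roll": 7}
    - {"linear": [0, 0, 0], "roll": 7}
    - {"linear": [0, 0, 0], "roll": 7}
    - {"linear": [0, 0, 0], "roll": 5}
    - {"linear": [0, 0, 0], "roll": 3}

```text
time_s: 16.25
tcp_pos: [510.7, 226.5, 294.0]
tcp_rot: [-0.451, 0.576, 0.169, 0.66]
force: [0.2, 0.2, -2.3]
gripper_width: 0.664
grip_force: 63.6
```

```bash
python3 - <<'E'
from h import *
st()
p,d=ctrl.capture("scene"); cv2.imwrite("pics/s3.png",cv2.resize(p[30:250,250:500,::-1],None,fx=2.7,fy=2.7))
E
```

```text
t 16.25 q [-0.131 -0.418  2.474  1.765  1.076  2.213] p [510.748 226.466 293.965] 
x [ 0.279 -0.297 -0.913] y [-0.743  0.536 -0.401] z [ 0.608  0.79  -0.071] w 0.664 gf 63.5922235250473 F [ 0.238  0.244 -2.344]
```

View pics/s3.png

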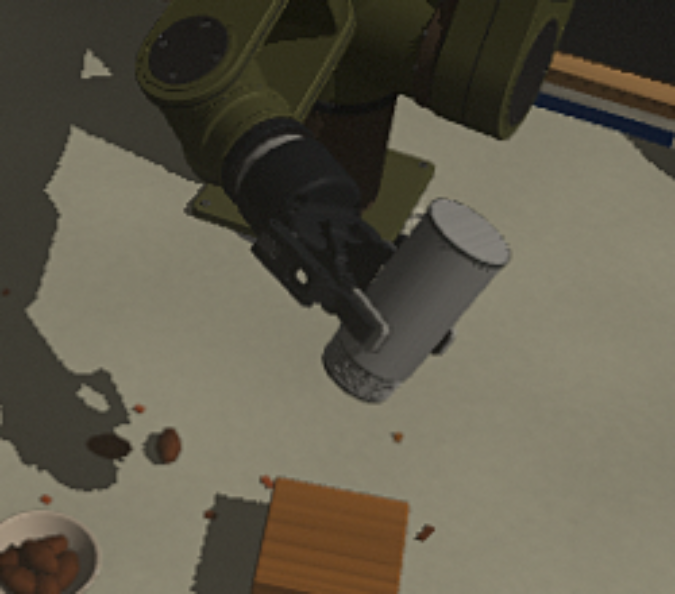

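Call:
play_rows:
  increments:
    - {"linear": [0, 0, 0], "roll": 6}
    - {"linear": [0, 0, 0], "roll": 6}
    - {"linear": [0, 0, 0], "roll": 0}
    - {"linear": [0, 0, 0], "roll": 0}
    - {"linear": [0, 0, 0], "roll": 0}
    - {"linear": [0, 0, 0], "roll": 0}
    - {"linear": [0, 0, 0], "roll": 0}
    - {"linear": [0, 0, 0], "roll": 0}

```text
time_s: 16.97
tcp_pos: [511.2, 226.6, 295.3]
tcp_rot: [-0.39, 0.618, 0.236, 0.64]
force: [0.1, 0.5, -3.1]
gripper_width: 0.665
grip_force: 63.6
```

Call:
play_rows:
  increments:
    - {"linear": [0, 0, 0], "roll": 0}
    - {"linear": [0, 0, 0], "roll": 0}
    - {"linear": [0, 0, 0], "roll": 0}
    - {"linear": [0, 0, 0], "roll": 0}
    - {"linear": [0, 0, 0], "roll": -3}
    - {"linear": [0, 0, 0], "roll": -5}
    - {"linear": [0, 0, 0], "roll": -7}
    - {"linear": [0, 0, 0], "roll": -7}

```text
time_s: 17.63
tcp_pos: [511.2, 226.7, 295.3]
tcp_rot: [-0.502, 0.531, 0.108, 0.674]
force: [0.7, -0.4, -2.3]
gripper_width: 0.661
grip_force: 63.6
```

Call:
play_rows:
  increments:
    - {"linear": [0, 0, 0], "roll": -7}
    - {"linear": [0, 0, 0], "roll": -7}
    - {"linear": [0, 0, 0], "roll": -7}
    - {"linear": [0, 0, 0], "roll": -7}
    - {"linear": [0, 0, 0], "roll": -7}
    - {"linear": [0, 0, 0], "roll": -7}
    - {"linear": [0, 0, 0], "roll": -7}
    - {"linear": [0, 0, 0], "roll": -7}

```text
time_s: 18.3
tcp_pos: [511.2, 226.7, 295.4]
tcp_rot: [0.693, -0.233, 0.221, -0.646]
force: [0.1, -0.5, -2.4]
gripper_width: 0.661
grip_force: 63.6
```

Call:
play_rows:
  increments:
    - {"linear": [0, 0, 0], "roll": -7}
    - {"linear": [0, 0, 0], "roll": -7}
    - {"linear": [0, 0, 0], "roll": -7}
    - {"linear": [0, 0, 0], "roll": -7}
    - {"linear": [0, 0, 0], "roll": -7}
    - {"linear": [0, 0, 0], "roll": -7}
    - {"linear": [0, 0, 0], "roll": -7}
    - {"linear": [0, 0, 0], "roll": -7}

```text
time_s: 18.97
tcp_pos: [511.2, 226.7, 295.4]
tcp_rot: [0.721, 0.119, 0.499, -0.466]
force: [0.2, -0.0, -2.7]
gripper_width: 0.661
grip_force: 63.6
```

Call:
play_rows:
  increments:
    - {"linear": [0, 0, 0], "roll": -7}
    - {"linear": [0, 0, 0], "roll": -7}
    - {"linear": [0, 0, 0], "roll": -7}
    - {"linear": [0, 0, 0], "roll": -6}
    - {"linear": [0, 0, 0], "roll": -4}
    - {"linear": [0, 0, 0], "roll": -2}
    - {"linear": [0, 0, 0], "roll": -1}
    - {"linear": [0, 0, 0], "roll": 0}

```text
time_s: 19.63
tcp_pos: [511.2, 226.6, 295.4]
tcp_rot: [0.656, 0.323, 0.612, -0.302]
force: [0.0, 0.1, -2.7]
gripper_width: 0.66
grip_force: 63.6
```

```bash
python3 - <<'E'
from h import *
st()
s=ctrl.sense(); r=R.from_quat(s["tcp_rot"])
print("back to grasp pose (505.3-.5,218.2-4.3,138.7):", r.inv().apply(np.array([504.5,214.2,140])-s["tcp_pos"]))
for n in("scene","top"):
    p,D=ctrl.capture(n); cv2.imwrite(f"pics/{n}4.png",p[:,:,::-1])
    if n=="scene": cv2.imwrite("pics/s4.png",cv2.resize(p[30:250,250:500,::-1],None,fx=2.7,fy=2.7))
E
```

```text
t 19.63 q [-0.131 -0.418  2.472  1.767  1.077 -0.514] p [511.218 226.617 295.36 ] 
x [0.042 0.054 0.998] y [ 0.793 -0.609 -0.001] z [ 0.608  0.791 -0.068] w 0.66 gf 63.6040323972702 F [ 0.015  0.121 -2.743]
back to grasp pose (505.3-.5,218.2-4.3,138.7): [-155.948    2.335   -3.286]
```

View pics/s4.png

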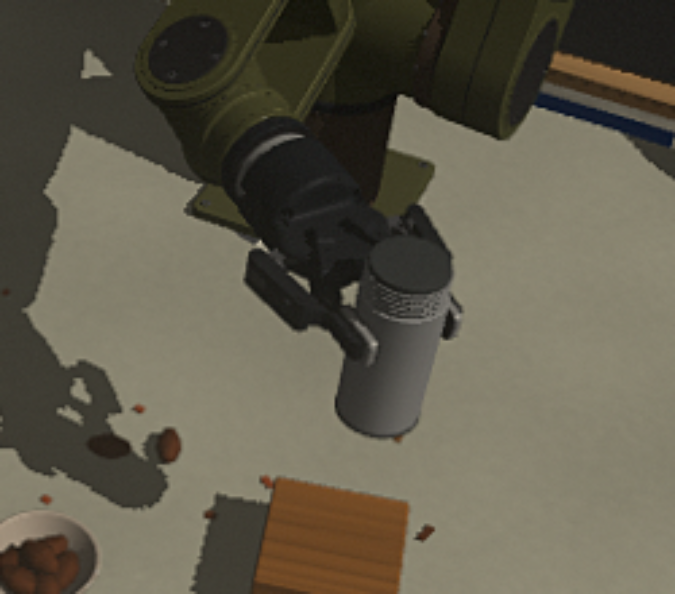

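Call:
play_rows:
  increments:
    - {"linear": [-0.01, 0.0003, -0.0004], "roll": 0}
    - {"linear": [-0.02, 0.0003, -0.0004], "roll": 0}
    - {"linear": [-0.025, 0.0003, -0.0004], "roll": 0}
    - {"linear": [-0.025, 0.0003, -0.0004], "roll": 0}
    - {"linear": [-0.025, 0.0003, -0.0004], "roll": 0}
    - {"linear": [-0.02, 0.0003, -0.0004], "roll": 0}
    - {"linear": [-0.015, 0.0003, -0.0004], "roll": 0}
    - {"linear": [-0.008, 0.0003, -0.0004], "roll": 0}

```text
time_s: 20.4
tcp_pos: [504.5, 214.5, 145.4]
tcp_rot: [0.657, 0.322, 0.611, -0.302]
force: [0.0, 0.3, -2.4]
gripper_width: 0.661
grip_force: 63.6
```

Call:
play_rows:
  increments:
    - {"linear": [-0.002, 0, 0], "roll": 0}
    - {"linear": [-0.002, 0, 0], "roll": 0}
    - {"linear": [-0.001, 0, 0], "roll": 0}
    - {"linear": [-0.001, 0, 0], "roll": 0}
    - {"linear": [0, 0, 0], "roll": 0}
    - {"linear": [0, 0, 0], "roll": 0}
    - {"linear": [0, 0, 0], "roll": 0}
    - {"linear": [0, 0, 0], "roll": 0}

```text
time_s: 21.07
tcp_pos: [504.8, 214.4, 142.4]
tcp_rot: [0.655, 0.323, 0.612, -0.302]
force: [1.2, 0.5, -2.6]
gripper_width: 0.66
grip_force: 63.6
```

Call:
play_rows:
  increments:
    - {"linear": [-0.001, 0, 0], "roll": 0}
    - {"linear": [-0.001, 0, 0], "roll": 0}
    - {"linear": [-0.001, 0, 0], "roll": 0}
    - {"linear": [-0.0005, 0, 0], "roll": 0}
    - {"linear": [0, 0, 0], "roll": 0}
    - {"linear": [0, 0, 0], "roll": 0}
    - {"linear": [0, 0, 0], "roll": 0}
    - {"linear": [0, 0, 0], "roll": 0}

```text
time_s: 21.73
tcp_pos: [504.5, 214.2, 138.7]
tcp_rot: [0.655, 0.323, 0.612, -0.302]
force: [-1.1, -0.3, 0.6]
gripper_width: 0.661
grip_force: 63.7
```

Call:
play_rows:
  increments:
    - {"linear": [-0.0005, 0, 0], "roll": 0}
    - {"linear": [0, 0, 0], "roll": 0}
    - {"linear": [0, 0, 0], "roll": 0}
    - {"linear": [0, 0, 0], "roll": 0}
    - {"linear": [0, 0, 0], "roll": 0}
    - {"linear": [0, 0, 0], "roll": 0}
    - {"linear": [0, 0, 0], "roll": 0}
    - {"linear": [0, 0, 0], "roll": 0}

```text
time_s: 22.4
tcp_pos: [504.6, 214.3, 138.7]
tcp_rot: [0.655, 0.323, 0.613, -0.302]
force: [-3.3, 0.3, 5.6]
gripper_width: 0.661
grip_force: 63.8
```

Call:
play_rows:
  increments:
    - {"linear": [0, 0, 0], "roll": 0}
    - {"linear": [0, 0, 0], "roll": 0}
    - {"linear": [0, 0, 0], "roll": 0}
    - {"linear": [0, 0, 0], "roll": 0}
    - {"linear": [0, 0, 0], "roll": 0}
    - {"linear": [0, 0, 0], "roll": 0}
    - {"linear": [0, 0, 0], "roll": 0}
    - {"linear": [0, 0, 0], "roll": 0}
  hand: 0.085

```text
time_s: 23.07
tcp_pos: [504.5, 214.1, 137.9]
tcp_rot: [0.656, 0.323, 0.612, -0.302]
force: [-0.2, -0.3, -0.3]
gripper_width: 0.992
grip_force: 0.0
```

```bash
python3 - <<'E'
from h import *
st()
p,d=ctrl.capture("scene"); cv2.imwrite("pics/s5.png",cv2.resize(p[80:300,250:500,::-1],None,fx=2.7,fy=2.7))
E
```

```text
t 23.07 q [-0.171  0.007  2.499  1.932  1.234 -0.981] p [504.501 214.12  137.865] 
x [0.042 0.054 0.998] y [ 0.793 -0.609 -0.001] z [ 0.608  0.791 -0.069] w 0.992 gf 0.0 F [-0.242 -0.316 -0.314]
```

View pics/s5.png

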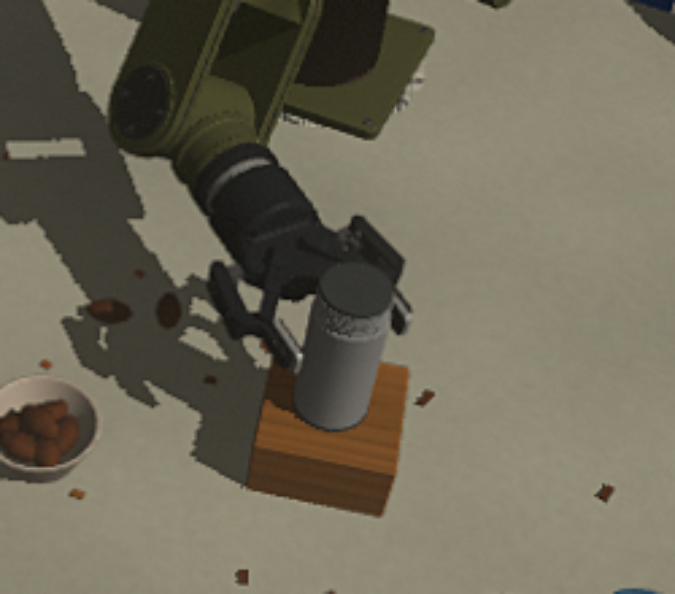

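The tin stands upright on the block (crop px 335,420 at its foot) and the fingers are open. I'll back straight up and check.

Call:
play_rows:
  increments:
    - {"linear": [0.015, 0, -0.001], "roll": 0}
    - {"linear": [0.025, 0, -0.0017], "roll": 0}
    - {"linear": [0.025, 0, -0.0017], "roll": 0}
    - {"linear": [0.025, 0, -0.0017], "roll": 0}
    - {"linear": [0.025, 0, -0.0017], "roll": 0}
    - {"linear": [0.025, 0, -0.0017], "roll": 0}
    - {"linear": [0.025, 0, -0.0017], "roll": 0}
    - {"linear": [0.015, 0, -0.001], "roll": 0}

```text
time_s: 23.78
tcp_pos: [504.8, 214.2, 321.9]
tcp_rot: [0.654, 0.324, 0.614, -0.301]
force: [0.0, -0.1, -0.3]
gripper_width: 0.998
grip_force: 0.0
```

```bash
python3 - <<'E'
from h import *
from scipy.optimize import least_squares
st()
for n in("scene","top"):
    p,D=ctrl.capture(n); v,u=np.nonzero(D>0); m=ctrl.camera_model(n)
    f=210/np.tan(np.radians(m["vertical_fov"]/2)); K=np.array([[f,0,m["cx"]],[0,f,m["cy"]],[0,0,1]])
    x=cv2.undistortPoints(np.c_[u,v].astype(float).reshape(-1,1,2),K,m["D"])[:,0]
    X=(np.c_[x,np.ones(len(x))]*D[v,u][:,None])@m["T"][:3,:3].T+m["T"][:3,3]
    s=X[(abs(X[:,0]-487)<60)&(abs(X[:,1]-191)<60)]
    for a,b in((75,110),(110,160)):
        c=s[(s[:,2]>a)&(s[:,2]<b)][:,:2]
        if len(c)>30: print(n,a,least_squares(lambda o:np.hypot(*(c-o).T)-29,[487,191],loss="soft_l1").x,len(c))
    t=s[(s[:,2]>183)&(s[:,2]<196)]; print("lid",len(t),(t.max(0)+t.min(0))/2 if len(t) else "")
E
```

```text
t 23.78 q [-0.171 -0.49   2.469  1.711  1.101 -0.428] p [504.785 214.196 321.933] 
x [0.038 0.054 0.998] y [ 0.793 -0.609  0.003] z [ 0.608  0.791 -0.066] w 0.998 gf 0.0 F [ 0.02  -0.14  -0.259]
scene 75 [490.571 193.426] 315
scene 110 [490.318 193.584] 493
lid 490 [492.286 193.831 188.601]
lid 569 [488.029 193.003 189.376]
```

The tin is upright and its centre is about 2 mm from the block's centre, so I'm handing in.

```bash
python3 -c "
from bench import ctrl
print(ctrl.finish_job())"
```

```text
the job is handed in; nothing more can be done
None
```

I turned the tall tin over to about 156–168° and held it there for over a second. I then set it back upright about 2 mm from its block's centre, let go and handed the job in after about 24 s; no verdict was shown.

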